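# Empty the roller bin of an art-room organiser into the wash tray

## Task

Lift the grey insert bin that holds the two pattern rollers straight up out of the wooden organiser, with the rollers still in it, and stand it upright on the cork mat and let go. Then take it again by its two side walls (do not pour while holding the bar across its top), tip it over the steel wash tray so that both rollers roll out of its sloping front into the tray, and stand the empty bin upright on the cork mat again. Leave the other two bins, the glue bottle and the glass jar where they are.

Things in the scene. Friction and masses are not known exactly. Their poses are not given: they have to be found in the camera images.
- bin_c (a point): Centre of the wanted grey bin, the one with two equal rollers: half-way up its 60 mm walls, mid length and width. 130 mm long (own x), 66 mm wide (y), walls and floor 4 mm, z up, 0.15 to 0.25 kg empty. Its outer side walls are flat, parallel and full length. Its front (-x) is a ramp inside: see bin_lip. The other two bins are alike but hold other things.
- bin_lip (a point): Middle of that bin's pouring lip: top of the front ramp, 42 mm above the underside, at the bin's x = -65 mm. The ramp rises at 40 degrees from the floor at x = -15 mm, so the rollers stay in until the front is tipped down by more than 40 degrees; 60 to 75 empties it.
- bin_grip (a point): Middle of the wanted bin's lifting bar: rigid straight bar along the bin's y, 58 mm long, 12 mm wide (bin x), 10 mm high, centred 59 mm above the bin's underside, over its middle (29 mm above bin_c), between the side walls, 4 mm higher than they are; same axes as bin_c. The rollers pass under it (50 mm over the bin's floor).
- roller1: Wooden pattern roller, plain cylinder 32 mm diameter, 52 mm long along its own y, origin at its centre, 40 g. It lies across the bin, on its floor, and rolls freely.
- roller2: The second roller, the same as roller1, in the same bin.
- frame_top (a point): Plywood organiser frame, fixed, 143 (x) by 227 mm (y), 40 mm high; three cells along y, centres at y = -74, 0, +74 mm, each 133 by 69 mm inside, floor and walls 5 mm. Point: centre of its top plane, z up. Bins stand with 1.5 mm play, front to the frame's -x; the wanted one is in any cell. A bin is clear once its underside is over 40 mm.
- mat_top (a point): Cork mat, flat, fixed, 220 by 220 mm, 4 mm thick; point: centre of its upper face, x and y along its edges. A glue bottle stands on it near its far (+x) edge.
- tray_in (a point): Steel wash tray, open on top, fixed, outside 200 mm (x) by 220 mm (y), 45 mm high, walls 5 mm; point: centre of its inner floor, 5 mm above the table.
- glue_c (a point): Centre of the white glue bottle, upright, 52 mm diameter, 140 mm high; an obstacle on the mat, to be left alone.
- jar_c (a point): Centre of the glass jar, upright, 64 mm diameter, 150 mm high; an obstacle close behind the organiser, to be left alone.
- bin_stamp: Neighbour bin with a stamp block in it (top of the block 66 mm above the bin's underside), in another cell; origin at the centre of its underside, same shape and axes as the wanted bin. Leave it.
- bin_big: Neighbour bin with one big roller (40 mm diameter) in it, in another cell; origin at the centre of its underside. Leave it.
- bin_bar: The lifting bar as a body of its own, rigidly part of the wanted bin; its origin is the centre of the bin's underside.
Things that resemble listed ones, but are neither listed nor needed, are in the scene too. Leave any pink or yellow look-alike of the roller2 alone.

How it is judged (in metres and radians):
On the way, in this order (a step that is already met when the one before it is completed fails the run):
1. the bin is lifted upright clear of the organiser with both rollers in it (height (world z) of bin_c above 0.078 m and angle between bin_c's own z axis and vertical below 0.3 rad and distance between each of roller1, roller2 and bin_c below 0.078 m), for 0.1 s.
2. the bin stands upright on the cork mat, let go, with both rollers in it (x of bin_c in the frame of mat_top between -0.1 and 0.1 m and y of bin_c in the frame of mat_top between -0.1 and 0.1 m and z of bin_c in the frame of mat_top between 0.022 and 0.036 m and angle between bin_c's own z axis and vertical below 0.12 rad and distance between each of roller1, roller2 and bin_c below 0.078 m and contact force between bin and the fingers below 0.1 N and linear speed of bin below 0.03 m/s and angular speed of bin below 0.6 rad/s), for 0.2 s.
3. the bin is tipped by more than 35 degrees above the tray (angle between bin_c's own z axis and vertical above 0.61 rad and horizontal distance between bin_c and tray_in below 0.17 m), for 0.1 s.
4. both rollers lie in the tray (x of roller1 in the frame of tray_in between -0.098 and 0.098 m and y of roller1 in the frame of tray_in between -0.108 and 0.108 m and z of each of roller1, roller2 in the frame of tray_in below 0.035 m and x of roller2 in the frame of tray_in between -0.098 and 0.098 m and y of roller2 in the frame of tray_in between -0.108 and 0.108 m), for 0.2 s.
At the end, for the whole second after the job is handed in: Both rollers lie inside the wash tray at rest, and the empty bin stands released, at rest and upright (within 7 degrees) on the cork mat with its centre within 100 mm of the mat's centre along each of the mat's edges (all of step 4 and x of bin_c in the frame of mat_top between -0.1 and 0.1 m and y of bin_c in the frame of mat_top between -0.1 and 0.1 m and z of bin_c in the frame of mat_top between 0.022 and 0.036 m and angle between bin_c's own z axis and vertical below 0.12 rad and linear speed of each of bin, roller1, roller2 below 0.03 m/s and angular speed of each of bin, roller1, roller2 below 0.6 rad/s and contact force between bin and the fingers below 0.1 N); the robot touches nothing.
It fails at once if the bin is tipped by more than 17 degrees before it is clear of the organiser (angle between bin_c's own z axis and vertical above 0.3 rad and height (world z) of bin_c below 0.07 m and x of bin_c in the frame of frame_top between -0.09 and 0.09 m and y of bin_c in the frame of frame_top between -0.12 and 0.12 m).
It fails at once if the bin is tipped by more than 30 degrees while the fingers hold its lifting bar (angle between bin_c's own z axis and vertical above 0.52 rad and contact force between bin_bar and the fingers above 1 N).
It fails at once if a neighbour bin is shifted by more than 25 mm (distance of any of bin_stamp, bin_big from where it was at the start of the episode above 0.025 m).
It fails at once if the glue bottle or the glass jar is shifted by more than 40 mm (distance of any of glue_c, jar_c from where it was at the start of the episode above 0.04 m).
It also fails if it takes over 69 s, if anything falls off the work surface, if the arm or the gripper's body presses on something with over 40 N, if the wrist force passes 120 N, or if a joint passes its speed limit or range.

## Robot

A 6-joint arm with a two-finger parallel gripper is mounted at the origin on the work surface. World frame = base frame: x ahead of the robot, y to its left, z up, the work surface at z = 0. Lengths are in mm, angles in rad, forces in N, time in s.
With the tool pointing down it reaches from about 350 to 975 mm from the base axis. Payload 7.1 kg.
Tool frame: the origin (TCP) lies on the centre line of the jaws, within the pads' length; the fingertips stand 14 mm ahead of it and the grasp point (between the pads) lies 5 mm behind it; z points along the fingers, y is the direction in which the jaws open and shut (so a half turn about z gives the same grasp; the last joint's range is limited). The gripper opens to 88 mm and grips with 3 to 60 N. Pads are 20 mm wide; open, the fingers measure 115 mm over their backs; the gripper's body (75 mm by 178 mm) begins 61 mm behind the grasp point.
Start: joints at [1.197, 0.423, 1.63, -0, 1.089, -0.019], TCP at [217.095, 586.067, 236.675] pointing down, gripper open.
Joint ranges: [-3, 3], [-0.9, 2.11], [0.09, 2.58], [-1.31, 4.45], [0.11, 2.69], [-2.54, 2.54]. Speed limits (rad/s): [2.39, 2.39, 3.01, 3.14, 3.14, 3.14].

## Interface

Orientations are given as a rotation vector (axis times angle).
In Python, from plant import * gives the robot as it stands. The module is installed in compiled form; this text tells all that it offers.
- The arm moves only by the tool carry_out, never from a script. Its arguments are lists of equal length, an entry for each row: "linear": the shift along the world's x, y, z as a fraction of full scale, a list of three; "yaw": the turn about the world's z as a fraction of full scale. A call has exactly 8 rows; each row shifts and turns the pose as measured when the row begins; what a row does not reach is not made up. Full scale, the value 1, is 0.2 m for a shift and pi/4 rad for a turn. A row lasts 1/10 s, in which the tool goes at most 50 mm and 8.59 degrees, less where a joint would pass 70% of its speed; a pose out of reach is approached as far as the arm can. A call with a number of a shift or a turn outside -1 to 1 is refused whole. A call with a gripper value outside its range is refused whole. "gripper" is the opening, from 0 (shut) to 1 (fully open), set as the call begins (left out, the last holds). The fingers move at their own pace and stop on an object; "squeeze" is the grip in N (left out, the last holds). Time passes only in rows, so rows that do not move let the fingers close, or fill a call up. It gives the time, the measured TCP pose, the force and the opening at its end, in the units of the state.
- sense(): the state, without advancing time (a new reading comes with each control period).
- read_camera(name): name is "side" or "top"; returns a dict with "img" (420x560x3 uint8, red, green, blue), "z_map" (420x560 float32, mm along the optical axis (not along the pixel's ray), 0 where there is no reading), "fx", "fy", "cx", "cy" (pixels), "world_to_cam" (4x4, takes a point from world to camera coordinates). Camera axes: x right, y up, looking along -z (the intrinsics and any distortion apply to the point x, -y, -z); pixel columns grow to the right and rows downward; lengths in mm; the calibration is good to about 2 mm. A picture is of the moment at which its call begins.
- hand_in(): hands the job in, once; it reports no verdict.
Trained networks look in the newest picture that a camera, given by its name, has taken for a name from the list of things; names that differ only in an ending like _2 or _b are one class to them, and where a whole thing is asked for, a point or a joint stands for the part that bears it (a point fixed in the world has none). Each returns a list of dicts, best first, with "score" (0 to 1); they miss things now and then, are a little off and sometimes report something else, mostly with a low value. They report only what shows in the picture. A call takes as long as a camera call. They do not tell look-alikes from the thing itself.
- silhouettes(camera, target): "region" (420x560 bool, what is visible of it) and "point" ([column, row] in pixels, amid what is visible of it).
The state is a dict: "time": time; "joint_pos": joint angles; "joint_velocities": joint speeds; "joint_efforts": joint torques, N m; "eef_pos": TCP position; "eef_rot": TCP orientation; "force": force on the tool from outside, world axes, zero at the start; "ft_torque": the same for the moment, N m; "grip_width": finger opening in mm.
Only numpy, scipy, OpenCV 4.12 (cv2) and the standard library are available. Lean on these libraries where they do the work, as an engineer would, in place of code of your own. Each camera call takes 0.05 s, during which the arm holds its last target. There are 200 camera calls.

## Working session

There is one attempt and no reset: what is moved stays moved. The work goes in short steps, Python scripts to look and compute and a tool call to move; the robot and the scene stay as the last step left them, time stands still between calls to the robot, and variables do not carry over. Pictures are saved under pics/ and viewed, about 8 in all and at most 12, crops included, and the job is handed in when it is done.

Besides the shell and the picture viewer there is one more tool, called as name([rows], argument=value, ...), one row to a line, values as JSON. carry_out: Moves the arm, as the interface text tells. Its arguments: {"type":"object","properties":{"linear":{"type":"array"},"yaw":{"type":"array"},"gripper":{"type":"number"},"squeeze":{"type":"number"}},"required":["linear","yaw"]}

```bash
mkdir -p pics
cat > h.py <<'E'
from plant import *
import numpy as np, cv2
def save(c,n,box=None,s=1):
    im=c["img"]
    if box: im=im[box[1]:box[3],box[0]:box[2]]
    im=cv2.resize(im,None,fx=s,fy=s,interpolation=cv2.INTER_CUBIC)
    cv2.imwrite("pics/"+n,im[:,:,::-1])
def world(c):
    z=c["z_map"]; v,u=np.mgrid[0:420,0:560]
    p=np.stack([(u-c["cx"])/c["fx"]*z,-(v-c["cy"])/c["fy"]*z,-z],-1)
    T=np.linalg.inv(c["world_to_cam"]); w=p@T[:3,:3].T+T[:3,3]; w[z==0]=np.nan
    return w
E
python3 - <<'E'
from h import *
for n in("top","side"):
    c=read_camera(n); save(c,n+"0.png",s=1.4); np.save(n+"0.npy",c,allow_pickle=True)
    print(n,c["fx"],c["fy"],c["cx"],c["cy"],np.linalg.inv(c["world_to_cam"]).round(3).tolist(),[k for k in c])
    for t in("bin_c","bin_grip","roller1","frame_top","mat_top","tray_in","glue_c","jar_c"):
        try: r=silhouettes(n,t)
        except Exception as e: print(t,e); continue
        print(t,[(round(d["score"],2),[round(float(x)) for x in d["point"]],int(d["region"].sum())) for d in r])
print(sense())
E
```

```text
top 545.9083819185804 545.9083819185804 284.55328366233545 219.75101883586314 [[-0.023, 0.995, -0.096, 374.439], [-1.0, -0.023, 0.0, 12.647], [-0.002, 0.096, 0.995, 1407.103], [0.0, 0.0, 0.0, 1.0]] ['img', 'z_map', 'fx', 'fy', 'cx', 'cy', 'world_to_cam']
bin_c [(0.77, [248, 200], 1115)]
bin_grip [(0.57, [248, 204], 1100)]
roller1 [(0.63, [326, 277], 273), (0.56, [198, 167], 277), (0.52, [251, 199], 146), (0.49, [259, 183], 252), (0.48, [286, 280], 243)]
frame_top [(0.72, [287, 225], 564), (0.48, [277, 213], 1080)]
mat_top [(0.78, [404, 212], 6825)]
tray_in [(0.75, [159, 242], 7323)]
glue_c [(0.74, [395, 176], 499)]
jar_c [(0.73, [293, 161], 745), (0.38, [260, 186], 254)]
side 480.9169171431749 480.9169171431749 275.5117719991716 211.90217225589205 [[0.987, 0.058, -0.148, 345.112], [-0.158, 0.498, -0.853, -1006.867], [0.024, 0.865, 0.501, 696.321], [0.0, 0.0, 0.0, 1.0]] ['img', 'z_map', 'fx', 'fy', 'cx', 'cy', 'world_to_cam']
bin_c [(0.71, [288, 208], 565)]
bin_grip [(0.68, [289, 207], 666)]
roller1 [(0.69, [210, 244], 248), (0.55, [211, 268], 322), (0.54, [328, 221], 1531), (0.47, [3
[... 214 characters left out ...]
[(0.8, [329, 224], 1489)]
{'time': 0.9, 'joint_pos': array([ 1.19699854e+00,  4.23040114e-01,  1.62986954e+00, -4.72669760e-06,
        1.08858222e+00, -1.90235049e-02]), 'joint_velocities': array([ 0.00099773,  0.00118523, -0.00030098, -0.00051476,  0.0002266 ,
       -0.00193421]), 'joint_efforts': array([ 4.01366451e-04, -5.44559026e+01, -2.74044693e+01,  6.45036623e-02,
        1.68365316e-02, -2.66474552e-05]), 'eef_pos': array([217.10675622, 586.09228472, 236.72447418]), 'eef_rot': array([5.54352584e-01, 3.09227234e+00, 1.53971403e-04]), 'force': array([ 0.31375961,  0.34458615, -0.20907934]), 'ft_torque': array([ 0.01962843, -0.03545587,  0.00075317]), 'grip_width': 87.66067002847834}
```

View pics/top0.png

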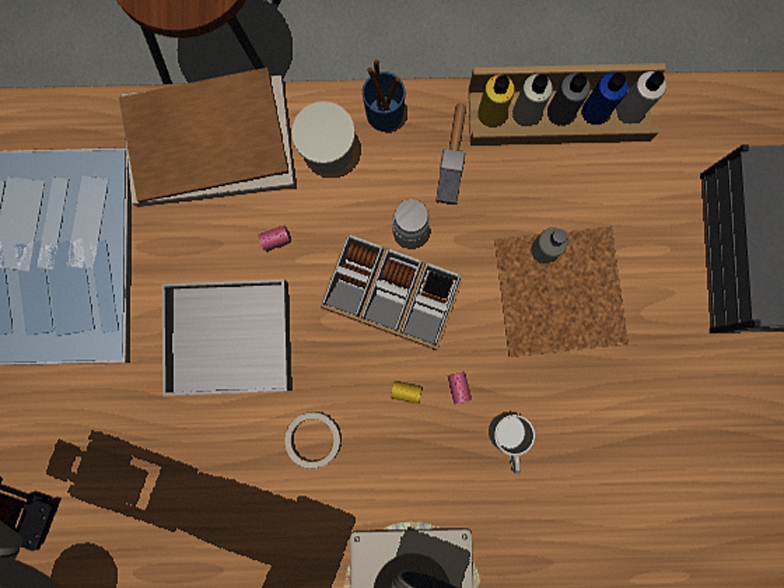

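View pics/side0.png

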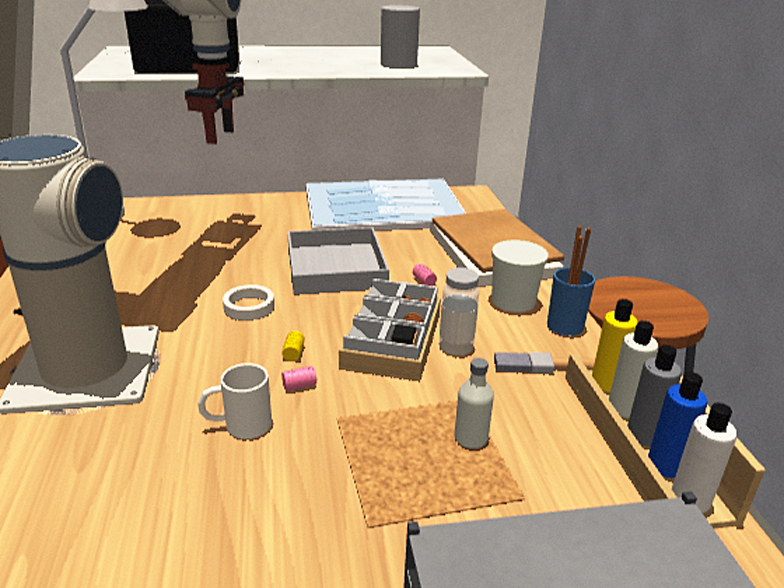

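Run:
```python
import numpy as np; from h import *
t=np.load("top0.npy",allow_pickle=True).item(); s=np.load("side0.npy",allow_pickle=True).item()
a=cv2.resize(t["img"][135:255,225:335],None,fx=4,fy=4,interpolation=3)[:, :400]
b=cv2.resize(s["img"][190:275,235:335],None,fx=4,fy=4,interpolation=3)
H=max(len(a),len(b)); p=lambda x:np.pad(x,((0,H-len(x)),(0,0),(0,0)))
cv2.imwrite("pics/crop.png",np.hstack([p(a),p(b)])[:,:,::-1])
w=world(t); 
# rays/edges: frame from height band, mat, tray
from h import *
def rect(mask,name):
    m=cv2.morphologyEx(mask.astype(np.uint8),cv2.MORPH_OPEN,np.ones((2,2)))
    n,l,st,_=cv2.connectedComponentsWithStats(m); i=1+st[1:,4].argmax()
    P=w[l==i]; r=cv2.minAreaRect(P[:,:2].astype(np.float32)); print(name,r,np.median(P[:,2]),len(P))
v,u=np.mgrid[0:420,0:560]
reg=lambda x0,x1,y0,y1:(u>x0)&(u<x1)&(v>y0)&(v<y1)
rect((w[...,2]>25)&(w[...,2]<90)&reg(225,332,162,252),"frame+bins")
rect((w[...,2]>57)&(w[...,2]<90)&reg(225,332,162,252),"bins")
hsv=cv2.cvtColor(t["img"],cv2.COLOR_RGB2HSV)
g=hsv[...,1]<60
rect((w[...,2]>-5)&(w[...,2]<60)&g&reg(112,212,195,288),"tray")
rect((w[...,2]>35)&(w[...,2]<60)&reg(112,212,195,288),"tray rim")
rect((w[...,2]>2.2)&(w[...,2]<15)&reg(345,455,155,260),"mat")
rect((w[...,2]>60)&reg(270,315,135,178),"jar"); rect((w[...,2]>60)&reg(375,410,158,190),"glue")
print(np.nanmedian(w[270:276,200:280,2]), np.nanmedian(w[200:250,370:440,2]))
```

```text
frame+bins ((539.9428100585938, 21.332733154296875), (229.9765167236328, 146.52391052246094), 68.5798110961914) nan 3854
bins ((540.9732055664062, -59.64714813232422), (49.606563568115234, 38.39651107788086), 75.21871948242188) nan 278
tray ((423.5604248046875, 318.72119140625), (109.30069732666016, 265.8727111816406), 48.71075439453125) nan 7088
tray rim ((518.5679931640625, 382.577880859375), (107.95354461669922, 232.0491943359375), 43.109317779541016) nan 349
mat ((473.02252197265625, -274.1629943847656), (23.098962783813477, 41.640445709228516), 47.20649719238281) 3.0899504365232815 60
jar ((656.0588989257812, -21.009235382080078), (51.513755798339844, 81.67988586425781), 35.18095397949219) nan 676
glue ((611.8729248046875, -271.35821533203125), (47.89884567260742, 75.0128173828125), 7.99039888381958) 100.86919933766023 398
-0.9245396251263855 2.6636704410877883
```

View pics/crop.png

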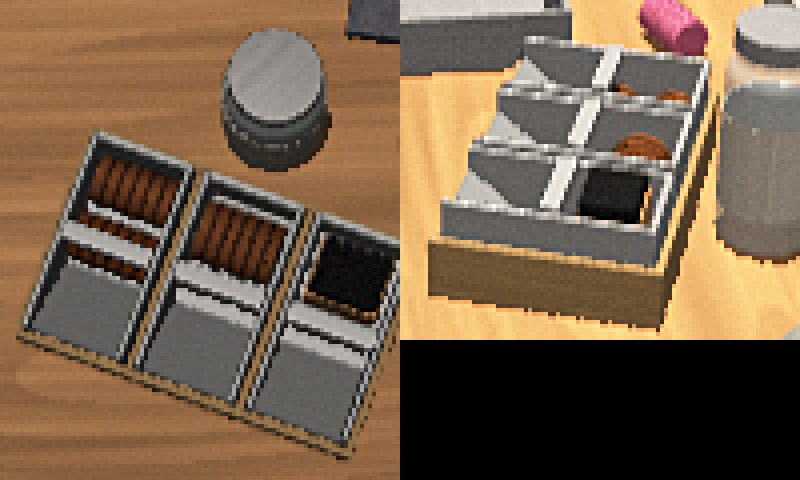

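```bash
cat >> h.py <<'E'
def ray(c,u,v,z):
    T=np.linalg.inv(c["world_to_cam"]); d=T[:3,:3]@np.array([(u-c["cx"])/c["fx"],-(v-c["cy"])/c["fy"],-1]); o=T[:3,3]
    return o+d*(z-o[2])/d[2] if z is not None else (o,d)
def tri(c1,p1,c2,p2):
    o1,d1=ray(c1,*p1,None);o2,d2=ray(c2,*p2,None)
    k=np.linalg.lstsq(np.stack([d1,-d2],1),o2-o1,rcond=None)[0]
    a,b=o1+k[0]*d1,o2+k[1]*d2; return (a+b)/2,np.linalg.norm(a-b)
E
python3 - <<'E'
from h import *
t=np.load("top0.npy",allow_pickle=True).item(); s=np.load("side0.npy",allow_pickle=True).item()
T=lambda x,y:(225+x/4,135+y/4); S=lambda x,y:(235+(x-400)/4,190+y/4)
print("bar tri",tri(t,T(103,241),s,S(607,73)))
print("bar@69",ray(t,*T(103,241),69))
for n,p in dict(binBL=(97,135),binBR=(193,170),FL=(22,328),FR=(127,362)).items(): print(n,ray(t,*T(*p),65).round(1))
print("lid",ray(t,*T(275,75),150).round(1), "side lid",tri(t,T(275,75),s,(460/1.4,277/1.4)))
print("frame c",[ray(t,*T(*p),40).round(1) for p in((18,338),(348,458))])
for n,cs,z in(("tray",((163,284),(287,281),(291,391),(165,395)),45),("mat",((495,240),(612,227),(628,342),(510,356)),4)):
    P=np.array([ray(t,x/1.4,y/1.4,z) for x,y in cs]); print(n,P.mean(0).round(1),P[:,:2].round(0).tolist(),cv2.minAreaRect(P[:,:2].astype(np.float32)))
w=world(t); v,u=np.mgrid[0:420,0:560]
for n,b,lo,hi in(("jar",(270,315,135,178),140,160),("glue",(375,410,158,190),125,150),("bar",(225,280,165,230),66,80),("bar2",(225,280,165,230),62,80)):
    m=(u>b[0])&(u<b[1])&(v>b[2])&(v<b[3])&(w[...,2]>lo)&(w[...,2]<hi); print(n,np.mean(w[m],0),m.sum())
print(w[195,240:262,2].round(0),w[185:215,250,2].round(0))
from scipy.spatial.transform import Rotation as R
print(R.from_rotvec(sense()["eef_rot"]).as_matrix().round(3))
E
```

```text
bar tri (array([567.4827885 ,  95.13864529,  58.88551755]), np.float64(0.6121791973557058))
bar@69 [566.33919107  94.48554283  69.        ]
binBL [633.6  97.4  65. ]
binBR [610.2  38.   65. ]
FL [513.8 145.7  65. ]
FR [491.3  81.2  65. ]
lid [650.4 -12.7 150. ] side lid (array([649.93389455, -12.54680864, 143.70623069]), np.float64(3.6870147571698624))
frame c [array([510.2, 150.8,  40. ]), array([430. , -54.7,  40. ])]
tray [459.6 320.1  45. ] [[558.0, 434.0], [559.0, 211.0], [362.0, 206.0], [360.0, 429.0]] ((460.05108642578125, 320.0185546875), (198.3979949951172, 226.49725341796875), 0.5077126026153564)
mat [ 534.2 -289.3    4. ] [[632.0, -170.0], [652.0, -389.0], [437.0, -408.0], [416.0, -190.0]] ((534.2198486328125, -289.5430908203125), (216.85885620117188, 219.50538635253906), 5.283421993255615)
jar [651.14107015 -11.58231458 148.96022954] 448
glue [ 611.66319193 -259.14340679  141.67533747] 97
bar [564.29764245  75.99709044  68.42314904] 178
bar2 [564.33160853  76.62239332  66.00054978] 391
[47. 30. 40. 65. 67. 65. 65. 68. 67. 68. 67. 68. 68. 67. 67. 72. 67. 69.
 39. 37. 37. 41.] [27.  7.  7.  4. 30. 37. 39. 41. 74. 67. 67. 65. 75. 36. 34. 28. 31.  9.
  7. 17. 10. 19. 11. 20. 17. 22. 28. 30. 28. 31.]
[[-0.938  0.347  0.   ]
 [ 0.347  0.938  0.   ]
 [-0.     0.    -1.   ]]
```

In top0.png (1.4×) the organiser sits at about (391,292), the jar at (411,218), the bottle at (553,244), the mat at (561,291) and the tray at (227,338).

Candidates for the wanted bin, in raw top pixels:
- **Left bin (250,196):** two equal rollers, with the second one showing on both sides of the bar.
- **Middle bin (284,203):** one big roller.
- **Right bin (312,213):** the stamp block.

Pink and yellow look-alikes lie loose at (196,170), (290,280) and (328,277). The close crop confirms two rollers in the left bin, so I choose that one. Its centre is at about (566,92), its yaw about -21.5°.

carry_out([
  [0.11,-0.15,0],
  [0.11,-0.15,0],
  [0.11,-0.15,0],
  [0.11,-0.15,0],
  [0.11,-0.15,0],
  [0.11,-0.15,0],
  [0.11,-0.15,0],
  [0.11,-0.15,0],
], yaw=[-0.127,-0.127,-0.127,-0.127,-0.127,-0.127,-0.127,-0.127], gripper=0.55, squeeze=30)

```text
time: 1.7
eef_pos: [395.7, 341.3, 237.4]
eef_rot: [1.741, 2.613, 0.007]
force: [0.4, 1.0, 0.7]
grip_width: 48.1
```

carry_out([
  [0.11,-0.15,0],
  [0.11,-0.15,0],
  [0.11,-0.15,0],
  [0.11,-0.15,0],
  [0.11,-0.15,0],
  [0.11,-0.15,0],
  [0.11,-0.15,0],
  [0.11,-0.15,0],
], yaw=[-0.127,-0.127,-0.127,-0.127,-0.127,-0.127,-0.127,-0.127])

```text
time: 2.5
eef_pos: [578.4, 90.2, 239.1]
eef_rot: [2.646, 1.684, 0.01]
force: [0.8, 0.2, 1.1]
grip_width: 48.1
```

carry_out([
  [-0.047,0.045,-0.1],
  [0,0,-0.12],
  [0,0,-0.12],
  [0,0,-0.12],
  [0,0,-0.08],
  [0,0,0],
  [0,0,0],
  [0,0,0],
], yaw=[0.06,0.02,0,0,0,0,0,0])

```text
time: 3.3
eef_pos: [574.1, 93.9, 130.1]
eef_rot: [2.597, 1.753, 0.02]
force: [-0.3, -0.2, -0.0]
grip_width: 48.3
```

```bash
cat >> h.py <<'E'
def st():
    s=sense(); r=s["eef_rot"]; print(round(s["time"],2),s["eef_pos"].round(1),"toolY",round(float((2*np.degrees(np.arctan2(r[1],r[0]))-90+90)%180-90),1),"f",s["force"].round(1),s["grip_width"].round(1),"j6",s["joint_pos"][5].round(2))
E
python3 - <<'E'
from h import *
st(); c=read_camera("side"); save(c,"s1.png",(200,100,400,290),3.5); c=read_camera("top");
E
```

```text
Traceback (most recent call last):
  File "h.py", line 21, in st
    s=sense(); r=s["eef_rot"]; print(round(s["time"],2),s["eef_pos"].round(1),"toolY",round(float((2*np.degrees(np.arctan2(r[1],r[0]))-90+90)%180-90),1),"f",s["force"].round(1),s["grip_width"].round(1),"j6",s["joint_pos"][5].round(2))
                                                                                                                                                                                 ^^^^^^^^^^^^^^^^^^^^^
AttributeError: 'float' object has no attribute 'round'
```

carry_out([
  [-0.025,0.027,0],
  [0,0,-0.05],
  [0,0,-0.05],
  [0,0,0],
  [0,0,0],
  [0,0,0],
  [0,0,0],
  [0,0,0],
], yaw=[0.01,0,0,0,0,0,0,0])

```text
time: 4.1
eef_pos: [570.3, 100.3, 111.1]
eef_rot: [2.588, 1.763, 0.027]
force: [-0.2, 0.1, 0.8]
grip_width: 48.1
```

```bash
sed -i 's/s\["grip_width"\].round(1)/round(float(s["grip_width"]),1)/' h.py
python3 - <<'E'
from h import *
st(); c=read_camera("side"); save(c,"s1.png",(200,100,400,290),3.1)
E
```

```text
4.1 [570.3 100.3 111.1] toolY -21.5 f [-0.2  0.1  0.8] 48.1 j6 0.53
```

View pics/s1.png

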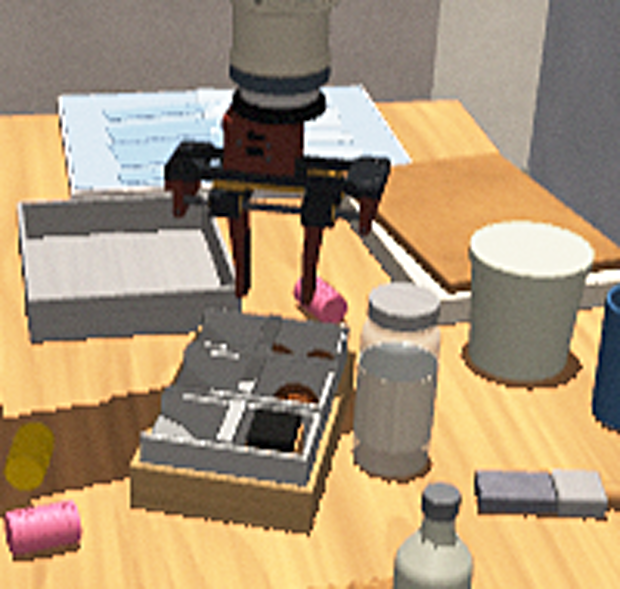

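The fingers (crop pixels (245,297) and (308,302)) straddle the far bin's bar line and are clear of the jar. I'll descend.

carry_out([
  [0,0,-0.05],
  [0,0,-0.05],
  [0,0,-0.05],
  [0,0,-0.05],
  [0,0,-0.05],
  [0,0,0],
  [0,0,0],
  [0,0,0],
], yaw=[0,0,0,0,0,0,0,0])

```text
time: 4.95
eef_pos: [569.4, 100.1, 55.3]
eef_rot: [2.588, 1.764, 0.024]
force: [0.3, -0.1, 0.4]
grip_width: 48.5
```

carry_out([
  [0,0,0],
  [0,0,0],
  [0,0,0],
  [0,0,0],
  [0,0,0],
  [0,0,0],
  [0,0,0],
  [0,0,0],
], yaw=[0,0,0,0,0,0,0,0], gripper=0)

```text
time: 5.75
eef_pos: [569.9, 100.3, 56.8]
eef_rot: [2.588, 1.763, 0.026]
force: [-0.1, -0.1, -0.3]
grip_width: 11.5
```

carry_out([
  [0,0,0.03],
  [0,0,0.04],
  [0,0,0.05],
  [0,0,0.06],
  [0,0,0.06],
  [0,0,0.06],
  [0,0,0.06],
  [0,0,0],
], yaw=[0,0,0,0,0,0,0,0])

```text
time: 6.55
eef_pos: [569.7, 100.2, 136.0]
eef_rot: [2.588, 1.763, 0.027]
force: [0.9, -1.4, -4.4]
grip_width: 11.6
```

carry_out([
  [0,0,0.06],
  [0,0,0.06],
  [0,0,0.06],
  [0,0,0.06],
  [0,0,0.04],
  [0,0,0.02],
  [0,0,0],
  [0,0,0],
], yaw=[0,0,0,0,0,0,0,0])

```text
time: 7.35
eef_pos: [569.1, 100.1, 201.5]
eef_rot: [2.588, 1.763, 0.027]
force: [0.1, 0.2, -3.6]
grip_width: 11.5
```

Run:
```python
from h import *
st(); c=read_camera("side"); save(c,"s2.png",(200,60,440,260),3)
```

```text
7.35 [569.1 100.1 201.5] toolY -21.5 f [ 0.1  0.2 -3.6] 11.5 j6 0.53
```

View pics/s2.png

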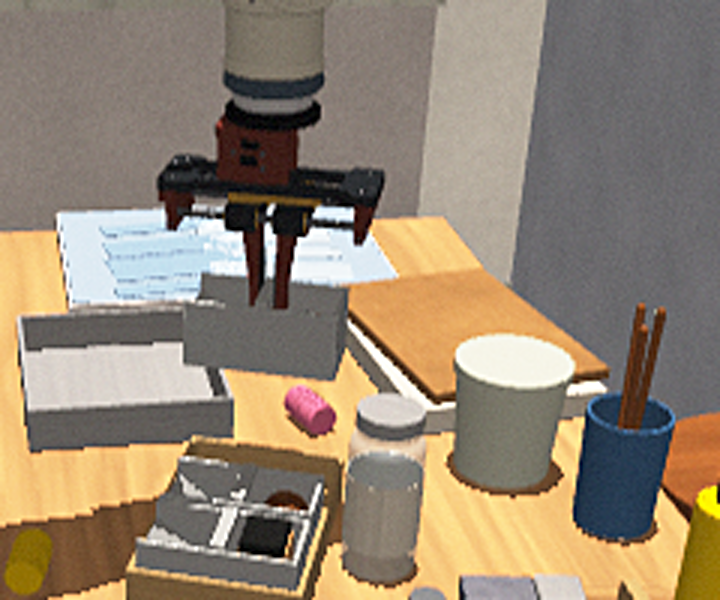

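The bin is lifted level and clear: its side wall shows at (265,330), its old cell is empty, and the neighbours and jar have not moved. Next I carry it to the mat while turning it to yaw -90°.

carry_out([
  [0,0,0.06],
  [0,0,0.08],
  [-0.01,-0.08,0.05],
  [-0.02,-0.12,0],
  [-0.02,-0.13,0],
  [-0.02,-0.13,0],
  [-0.02,-0.13,0],
  [-0.02,-0.13,0],
], yaw=[0,0,-0.08,-0.1,-0.1,-0.1,-0.1,-0.1])

```text
time: 8.2
eef_pos: [546.1, -45.6, 243.3]
eef_rot: [2.924, 1.116, 0.021]
force: [0.6, 0.2, -3.5]
grip_width: 11.4
```

carry_out([
  [-0.02,-0.13,0],
  [-0.02,-0.13,0],
  [-0.02,-0.13,0],
  [-0.02,-0.13,0],
  [-0.02,-0.13,0],
  [-0.02,-0.13,0],
  [-0.02,-0.13,0],
  [-0.02,-0.13,0],
], yaw=[-0.1,-0.1,-0.1,-0.1,-0.1,-0.1,-0.1,-0.1])

```text
time: 9.0
eef_pos: [511.9, -262.2, 247.3]
eef_rot: [3.124, 0.116, 0.015]
force: [0.0, 1.5, -3.1]
grip_width: 11.7
```

```bash
python3 -c "
from h import *
st()"
```

```text
9.0 [ 511.9 -262.2  247.3] toolY -85.8 f [ 0.   1.5 -3.1] 11.7 j6 1.01
```

carry_out([
  [-0.015,-0.07,0],
  [-0.015,-0.07,-0.05],
  [0,0,-0.12],
  [0,0,-0.15],
  [0,0,-0.15],
  [0,0,-0.15],
  [0,0,-0.12],
  [0,0,-0.05],
], yaw=[-0.06,-0.03,0,0,0,0,0,0])

```text
time: 9.8
eef_pos: [505.4, -294.0, 84.4]
eef_rot: [3.124, -0.002, 0.02]
force: [-0.3, 0.6, -1.9]
grip_width: 11.5
```

carry_out([
  [0,0,-0.02],
  [0,0,0],
  [0,0,0],
  [0,0,0],
  [0,0,0],
  [0,0,0],
  [0,0,0],
  [0,0,0],
], yaw=[0,0,0,0,0,0,0,0])

```text
time: 10.6
eef_pos: [507.5, -294.6, 83.3]
eef_rot: [3.121, 0.001, 0.026]
force: [1.0, 0.2, -2.0]
grip_width: 11.4
```

```bash
python3 -c "
from h import *
st()"
```

```text
10.6 [ 507.5 -294.6   83.3] toolY -90.0 f [ 1.   0.2 -2. ] 11.4 j6 1.04
```

Run:
```python
from h import *
st(); c=read_camera("side"); save(c,"s3.png",(190,140,430,370),3); st()
```

```text
10.6 [ 507.5 -294.6   83.3] toolY -90.0 f [ 1.   0.2 -2. ] 11.4 j6 1.04
10.65 [ 507.5 -294.7   83.3] toolY -90.0 f [-0.1  0.2 -3.2] 11.5 j6 1.04
```

View pics/s3.png

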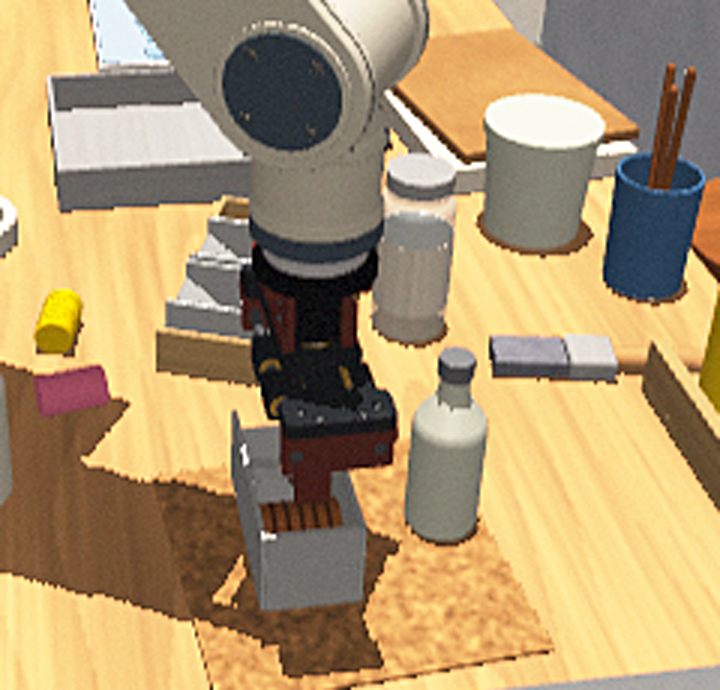

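The bin hovers upright over the mat, with the rear roller at (300,515) still inside and clear of the bottle at (445,480). I'll lower it.

carry_out([
  [0,0,-0.04],
  [0,0,-0.04],
  [0,0,-0.02],
  [0,0,0],
  [0,0,-0.01],
  [0,0,0],
  [0,0,0],
  [0,0,0],
], yaw=[0,0,0,0,0,0,0,0])

```text
time: 11.45
eef_pos: [507.0, -294.4, 58.4]
eef_rot: [3.122, 0.001, 0.024]
force: [0.4, 1.2, -2.6]
grip_width: 11.7
```

carry_out([
  [0,0,-0.012],
  [0,0,-0.005],
  [0,0,0],
  [0,0,0],
  [0,0,0],
  [0,0,0],
  [0,0,0],
  [0,0,0],
], yaw=[0,0,0,0,0,0,0,0])

```text
time: 12.25
eef_pos: [507.6, -294.7, 56.0]
eef_rot: [3.122, 0.001, 0.026]
force: [-1.0, 0.8, -0.6]
grip_width: 12.1
```

carry_out([
  [0,0,0],
  [0,0,0],
  [0,0,0],
  [0,0,0],
  [0,0,0],
  [0,0,0],
  [0,0,0],
  [0,0,0],
], yaw=[0,0,0,0,0,0,0,0], gripper=0.4)

```text
time: 13.05
eef_pos: [508.6, -295.4, 56.8]
eef_rot: [3.12, 0.001, 0.03]
force: [-0.6, 0.1, 0.6]
grip_width: 35.2
```

carry_out([
  [0,0,0.05],
  [0,0,0.1],
  [0,0,0.15],
  [0,0,0.15],
  [0,0,0.1],
  [-0.1,-0.05,0.05],
  [-0.15,-0.05,0],
  [-0.15,-0.05,0],
], yaw=[0,0,0,0,0,0,0,0])

```text
time: 13.85
eef_pos: [429.7, -325.3, 186.7]
eef_rot: [3.117, 0.008, 0.037]
force: [-0.7, 0.1, 0.7]
grip_width: 35.3
```

carry_out([
  [-0.15,0,0],
  [-0.15,0,0],
  [-0.1,0,0],
  [0,0,0],
  [0,0,0],
  [0,0,0],
  [0,0,0],
  [0,0,0],
], yaw=[0.15,0.15,0.15,0.15,0.15,0.15,0.15,0.15])

```text
time: 14.65
eef_pos: [342.8, -326.0, 193.4]
eef_rot: [2.758, 1.471, 0.057]
force: [-0.7, 0.1, -0.5]
grip_width: 35.0
```

Run:
```python
from h import *
st(); c=read_camera("top"); save(c,"t4.png",(330,130,470,290),3.6); np.save("t4.npy",c,allow_pickle=True)
```

```text
14.65 [ 342.8 -326.   193.4] toolY -33.8 f [-0.7  0.1 -0.5] 35.0 j6 -0.24
```

View pics/t4.png

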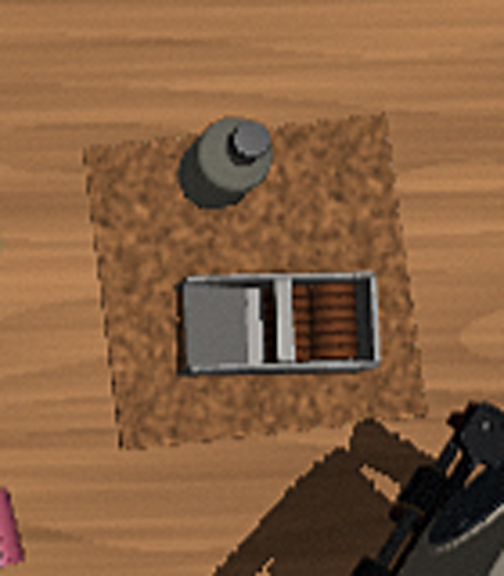

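The bin stands upright on the mat: rim corners at crop (183,277), (378,272), (380,365) and (183,372), front to the left (+y), both rollers inside, bottle clear.

Run:
```python
from h import *
c=np.load("t4.npy",allow_pickle=True).item()
P=np.array([ray(c,330+x/3.6,130+y/3.6,64) for x,y in((183,277),(378,272),(380,365),(183,372))]);print(P.round(1),P.mean(0),cv2.minAreaRect(P[:,:2].astype(np.float32)))
w=world(c); v,u=np.mgrid[0:420,0:560]; m=(u>375)&(u<440)&(v>200)&(v<240)&(w[...,2]>50)&(w[...,2]<66); Q=w[m][:,:2].astype(np.float32);print(cv2.minAreaRect(Q),np.percentile(w[m],[1,50,99],axis=0))
```

```text
[[ 530.4 -226.8   64. ]
 [ 530.8 -361.    64. ]
 [ 466.7 -359.2   64. ]
 [ 465.  -224.2   64. ]] [ 498.2287457  -292.83234826   64.        ] ((497.8949890136719, -292.6294250488281), (65.44829559326172, 136.9920196533203), 0.16397663950920105)
((500.1364440917969, -293.6661376953125), (66.14716339111328, 131.14463806152344), 0.08497810363769531) [[ 467.23892853 -358.77663444   50.41835797]
 [ 499.32068598 -297.23686867   61.83673935]
 [ 533.10674707 -229.44547523   65.85821081]]
```

carry_out([
  [0.1,-0.01,0],
  [0.12,-0.02,0],
  [0.12,-0.02,0],
  [0.12,-0.02,0],
  [0.12,-0.01,0],
  [0.12,0,0],
  [0.04,0,0],
  [0,0,0],
], yaw=[0.1,0.1,0.1,0.1,0.1,0.1,0.1,0.02], gripper=1)

```text
time: 15.5
eef_pos: [496.3, -342.2, 198.3]
eef_rot: [2.234, 2.196, 0.063]
force: [-0.1, -0.0, 0.1]
grip_width: 87.3
```

```bash
python3 -c "
from h import *
st()"
```

```text
15.5 [ 496.3 -342.2  198.3] toolY -1.0 f [-0.1 -0.   0.1] 87.3 j6 -0.65
```

carry_out([
  [0.013,-0.005,-0.05],
  [0,0,-0.12],
  [0,0,-0.15],
  [0,0,-0.15],
  [0,0,-0.12],
  [0,0,-0.05],
  [0,0,-0.03],
  [0,0,0],
], yaw=[0.02,0,0,0,0,0,0,0])

```text
time: 16.3
eef_pos: [494.8, -343.2, 59.7]
eef_rot: [2.234, 2.196, 0.062]
force: [-0.6, -0.4, 0.3]
grip_width: 87.7
```

```bash
python3 -c "
from h import *
st()"
```

```text
16.3 [ 494.8 -343.2   59.7] toolY -1.0 f [-0.6 -0.4  0.3] 87.7 j6 -0.67
```

carry_out([
  [0.02,0,0],
  [0,0,-0.05],
  [0,0,-0.04],
  [0,0,0],
  [0,0,0],
  [0,0,0],
  [0,0,0],
  [0,0,0],
], yaw=[0.03,0,0,0,0,0,0,0])

```text
time: 17.1
eef_pos: [501.3, -344.9, 44.1]
eef_rot: [2.202, 2.219, 0.064]
force: [-0.1, -0.2, -0.1]
grip_width: 87.6
```

carry_out([
  [0,0,0],
  [0,0,0],
  [0,0,0],
  [0,0,0],
  [0,0,0],
  [0,0,0],
  [0,0,0],
  [0,0,0],
], yaw=[0,0,0,0,0,0,0,0], gripper=0, squeeze=50)

```text
time: 17.9
eef_pos: [501.2, -345.0, 44.4]
eef_rot: [2.201, 2.219, 0.063]
force: [0.1, 0.5, 1.2]
grip_width: 66.4
```

```bash
python3 -c "
from h import *
st()"
```

```text
17.9 [ 501.2 -345.    44.4] toolY 0.5 f [0.1 0.5 1.2] 66.4 j6 -0.69
```

carry_out([
  [0,0,0.03],
  [0,0,0.05],
  [0,0,0.08],
  [0,0,0.1],
  [0,0,0.1],
  [0,0,0.1],
  [0,0,0.08],
  [0,0,0.03],
], yaw=[0,0,0,0,0,0,0,0])

```text
time: 18.7
eef_pos: [499.8, -343.9, 167.6]
eef_rot: [2.202, 2.22, 0.063]
force: [0.7, -0.9, -2.8]
grip_width: 66.4
```

Run:
```python
from h import *
st(); c=read_camera("side"); save(c,"s5.png",(190,130,430,370),2.5); c=read_camera("top");np.save("t5.npy",c,allow_pickle=True)
```

```text
18.7 [ 499.8 -343.9  167.6] toolY 0.5 f [ 0.7 -0.9 -2.8] 66.4 j6 -0.68
```

View pics/s5.png

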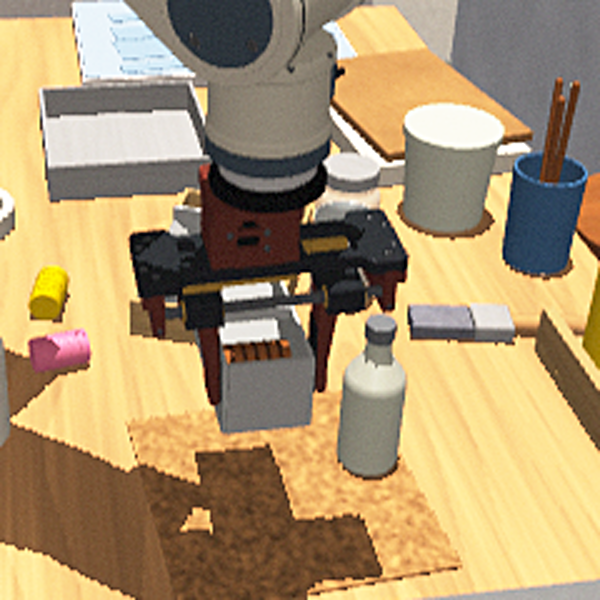

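The bin is held by its side walls, nearly level, with the rear roller visible at (258,350). I'll carry it to the tray.

carry_out([
  [0,0.06,0],
  [-0.01,0.12,0],
  [-0.012,0.16,0],
  [-0.012,0.16,0],
  [-0.012,0.16,0],
  [-0.012,0.16,0],
  [-0.012,0.16,0],
  [-0.012,0.16,0],
], yaw=[0,0,0,0,0,0,0,0])

```text
time: 19.6
eef_pos: [475.9, -104.7, 159.6]
eef_rot: [2.218, 2.221, 0.057]
force: [-0.1, -0.2, -2.5]
grip_width: 66.4
```

carry_out([
  [-0.012,0.16,0],
  [-0.012,0.16,0],
  [-0.012,0.16,0],
  [-0.012,0.16,0],
  [-0.012,0.16,0],
  [-0.012,0.16,0],
  [-0.012,0.16,0],
  [-0.012,0.16,0],
], yaw=[0,0,0,0,0,0,0,0])

```text
time: 20.4
eef_pos: [443.5, 165.4, 152.7]
eef_rot: [-2.212, -2.216, -0.037]
force: [1.4, -0.4, -2.9]
grip_width: 66.6
```

```bash
python3 -c "
from h import *
st()"
```

```text
20.4 [443.5 165.4 152.7] toolY 0.1 f [ 1.4 -0.4 -2.9] 66.6 j6 0.3
```

carry_out([
  [0.04,0.15,0],
  [0.04,0.12,0],
  [0.01,0.06,0],
  [0,0,-0.05],
  [0,0,-0.12],
  [0,0,-0.12],
  [0,0,-0.1],
  [0,0,-0.03],
], yaw=[0,0,0,0,0,0,0,0])

```text
time: 21.2
eef_pos: [452.2, 234.5, 60.4]
eef_rot: [-2.203, -2.218, -0.022]
force: [-1.0, 6.0, -0.3]
grip_width: 66.3
```

carry_out([
  [0,0,0],
  [0,0,0],
  [0,0,0],
  [0,0,0],
  [0,0,0],
  [0,0,0],
  [0,0,0],
  [0,0,0],
], yaw=[0,0,0,0,0,0,0,0])

```text
time: 22.0
eef_pos: [452.2, 234.2, 59.4]
eef_rot: [-2.21, -2.205, -0.034]
force: [-0.8, 6.3, -5.7]
grip_width: 66.3
```

carry_out([
  [0,0.02,0.05],
  [0,0.04,0.05],
  [0.02,0.04,0.05],
  [0.02,0,0],
  [0,0,0],
  [0,0,0],
  [0,0,0],
  [0,0,0],
], yaw=[0,0,0,0,0,0,0,0])

```text
time: 22.8
eef_pos: [458.0, 251.7, 91.5]
eef_rot: [-2.212, -2.202, -0.027]
force: [0.2, -0.6, -3.8]
grip_width: 66.6
```

Run:
```python
from h import *
st(); c=read_camera("side"); a=cv2.resize(c["img"][90:230,170:330],None,fx=2.5,fy=2.5,interpolation=3)
c=read_camera("top"); b=cv2.resize(c["img"][180:300,100:230],None,fx=3,fy=3,interpolation=3)
H=max(len(a),len(b)); p=lambda x:np.pad(x,((0,H-len(x)),(0,0),(0,0)))
cv2.imwrite("pics/c6.png",np.hstack([p(a),p(b)])[:,:,::-1])
```

```text
22.8 [458.  251.7  91.5] toolY -0.3 f [ 0.2 -0.6 -3.8] 66.6 j6 0.44
```

View pics/c6.png

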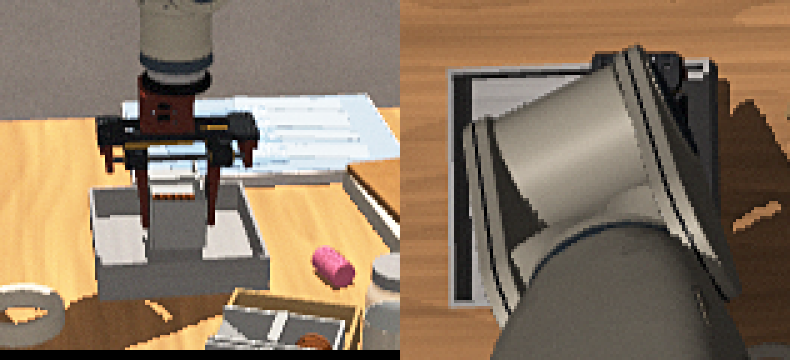

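The bin hangs inside the tray outline, clear of the near wall (side part (180,225)), and the rear roller is visible. I'll lower it.

carry_out([
  [0,0,-0.05],
  [0,0,-0.06],
  [0,0,-0.05],
  [0,0,-0.02],
  [0,0,0],
  [0,0,0],
  [0,0,0],
  [0,0,0],
], yaw=[0,0,0,0,0,0,0,0])

```text
time: 23.7
eef_pos: [457.1, 251.3, 50.9]
eef_rot: [-2.212, -2.201, -0.023]
force: [0.7, 0.2, -2.5]
grip_width: 66.2
```

carry_out([
  [0,0,0],
  [0,0,0],
  [0,0,0],
  [0,0,0.02],
  [0,0,0.03],
  [0,0.01,0.03],
  [0,0.01,0.03],
  [0,0,0],
], yaw=[0,0,0,0,0,0,0,0], squeeze=5)

```text
time: 24.5
eef_pos: [458.3, 256.3, 76.5]
eef_rot: [-2.213, -2.202, -0.028]
force: [-0.6, 0.3, -2.9]
grip_width: 66.0
```

```bash
cat > tilt.py <<'E'
from h import *
st(); c=read_camera("side"); np.save("sx.npy",c,allow_pickle=True)
w=world(c); v,u=np.mgrid[0:420,0:560]
p=sense()["eef_pos"]
m=(abs(w[...,0]-p[0])<24)&(w[...,1]>200)&(w[...,1]<420)&(w[...,2]>8)&(w[...,2]<p[2]+40)
for z in range(10,200,10):
    k=m&(abs(w[...,2]-z)<5)
    if k.sum()>3: print(z,k.sum(),np.percentile(w[k][:,1],[5,50,95]).round(0))
E
python3 tilt.py
```

```text
24.5 [458.3 256.3  76.5] toolY -0.3 f [-0.6  0.3 -2.9] 66.0 j6 0.45
10 38 [212. 215. 219.]
20 48 [209. 214. 219.]
30 55 [211. 215. 219.]
40 82 [211. 217. 352.]
50 94 [214. 233. 359.]
60 59 [231. 236. 241.]
70 61 [233. 239. 244.]
80 121 [238. 247. 310.]
90 51 [241. 244. 274.]
100 16 [239. 244. 249.]
```

It is pivoting, with the rear face leaning about 18°. I'll keep raising it along the arc.

carry_out([
  [0,0.01,0.03],
  [0,0.02,0.03],
  [0,0.02,0.03],
  [0,0.02,0.03],
  [0,0.02,0.03],
  [0,0.03,0.02],
  [0,0.03,0.02],
  [0,0,0],
], yaw=[0,0,0,0,0,0,0,0])

```text
time: 25.35
eef_pos: [457.8, 289.0, 117.6]
eef_rot: [-2.212, -2.202, -0.028]
force: [0.4, -0.4, -3.4]
grip_width: 65.8
```

```bash
python3 tilt.py
```

```text
25.35 [457.8 289.  117.6] toolY -0.3 f [ 0.4 -0.4 -3.4] 65.8 j6 0.51
10 45 [211. 215. 330.]
20 51 [210. 215. 219.]
30 50 [211. 215. 219.]
40 66 [213. 216. 304.]
50 31 [212. 291. 299.]
60 19 [279. 282. 287.]
70 21 [266. 271. 276.]
80 25 [254. 260. 265.]
90 38 [245. 249. 254.]
100 73 [246. 253. 259.]
110 72 [255. 262. 268.]
120 75 [263. 269. 279.]
130 71 [272. 280. 288.]
140 18 [279. 283. 289.]
```

Tilt is about 42° (fits: rear face 249→280 over z 90→130). I'll ease the grip so it swings further, and push forward.

carry_out([
  [0,0,0],
  [0,0,0],
  [0,0.02,0.02],
  [0,0.03,0.02],
  [0,0.03,0.01],
  [0,0.02,0.0],
  [0,0,0],
  [0,0,0],
], yaw=[0,0,0,0,0,0,0,0], squeeze=3)

```text
time: 26.2
eef_pos: [456.9, 309.9, 128.0]
eef_rot: [-2.212, -2.202, -0.024]
force: [-1.2, -0.9, -0.2]
grip_width: 66.2
```

```bash
python3 tilt.py
python3 - <<'E'
from h import *
c=np.load("sx.npy",allow_pickle=True).item(); save(c,"s7.png",(170,90,330,230),4)
E
```

```text
26.2 [456.9 309.9 128. ] toolY -0.3 f [-1.2 -0.9 -0.2] 66.2 j6 0.54
10 37 [211. 216. 346.]
20 49 [212. 214. 218.]
30 45 [211. 215. 219.]
40 61 [212. 216. 221.]
50 34 [211. 303. 308.]
60 33 [294. 297. 302.]
70 29 [286. 290. 294.]
80 34 [279. 282. 286.]
90 30 [272. 276. 280.]
100 32 [264. 269. 273.]
110 55 [257. 263. 272.]
120 90 [265. 275. 285.]
130 78 [281. 288. 297.]
140 83 [293. 302. 312.]
150 8 [301. 306. 310.]
```

View pics/s7.png

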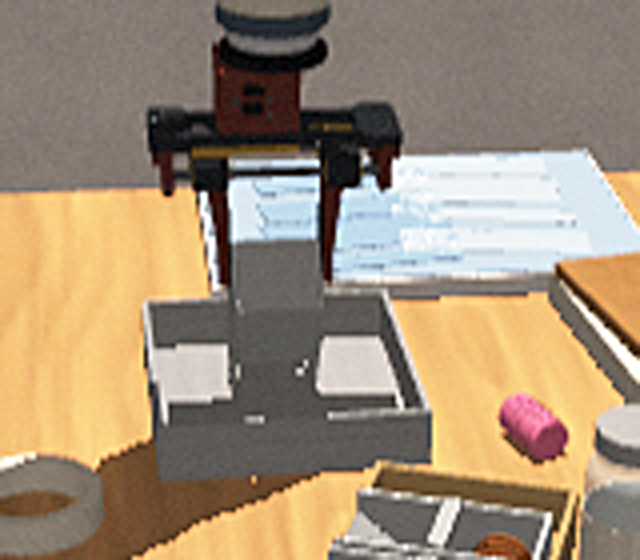

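The bin now leans about 55°: underside 297→269 over z 60→100, standing in the tray at crop (275,340). I'll go a little further.

carry_out([
  [0,0.03,0.01],
  [0,0.03,0.01],
  [0,0.03,0.01],
  [0,0.03,0.0],
  [0,0.03,0.0],
  [0,0,0.0],
  [0,0,0],
  [0,0,0],
], yaw=[0,0,0,0,0,0,0,0])

```text
time: 27.05
eef_pos: [456.7, 342.6, 133.6]
eef_rot: [-2.212, -2.202, -0.023]
force: [-0.7, -0.5, -2.6]
grip_width: 66.0
```

```bash
python3 tilt.py
```

```text
27.05 [456.7 342.6 133.6] toolY -0.3 f [-0.7 -0.5 -2.6] 66.0 j6 0.59
10 44 [211. 215. 360.]
20 60 [210. 215. 367.]
30 60 [212. 216. 349.]
40 58 [211. 216. 327.]
50 28 [214. 317. 326.]
60 39 [306. 312. 315.]
70 39 [306. 310. 313.]
80 43 [301. 305. 310.]
90 41 [299. 302. 306.]
100 41 [295. 299. 302.]
110 43 [292. 296. 301.]
120 43 [288. 293. 297.]
130 86 [287. 296. 310.]
140 113 [306. 322. 338.]
150 33 [334. 340. 346.]
```

The tilt is about 71°. I'll grip firmly again and lift clear to check the rollers.

carry_out([
  [0,0,0],
  [0,0,0],
  [0,0,0.02],
  [0,0,0.05],
  [0,0,0.1],
  [0,0,0.12],
  [0,0,0.12],
  [0,0,0.05],
], yaw=[0,0,0,0,0,0,0,0], squeeze=30)

```text
time: 27.9
eef_pos: [455.8, 341.1, 230.1]
eef_rot: [-2.213, -2.199, -0.019]
force: [0.6, -0.3, -2.3]
grip_width: 65.5
```

Run:
```python
from h import *
st(); c=read_camera("side"); save(c,"s8.png",(170,60,330,230),3.5)
for d in silhouettes("side","roller1"): print(round(d["score"],2),np.round(d["point"]),d["region"].sum(),np.nanmedian(world(c)[d["region"]],0).round())
```

```text
27.9 [455.8 341.1 230.1] toolY -0.4 f [ 0.6 -0.3 -2.3] 65.5 j6 0.6
0.87 [212. 268.] 337 [ 360. -106.   25.]
0.71 [236. 180.] 163 [456. 349.  27.]
0.62 [302. 195.] 126 [639. 222.  25.]
0.53 [208. 247.] 260 [355. -17.  26.]
```

View pics/s8.png

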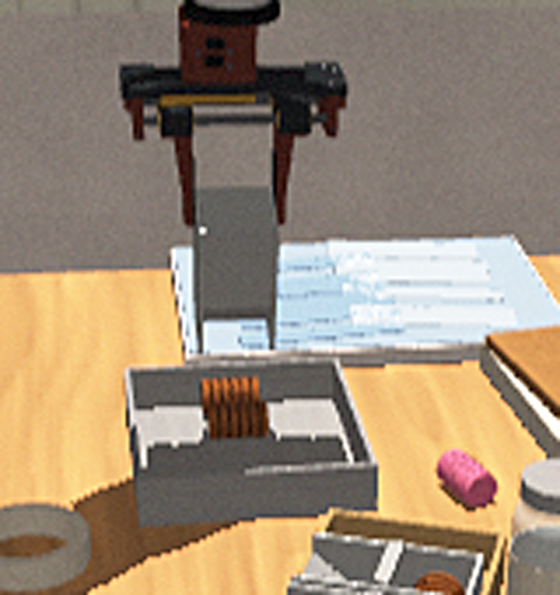

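Both rollers lie in the tray, at crop (232,390) and (238,420), and the bin is empty. I'll return to the mat.

carry_out([
  [0,-0.06,0.02],
  [0,-0.12,0.02],
  [0.01,-0.16,0.005],
  [0.01,-0.16,0.005],
  [0.01,-0.16,0.005],
  [0.01,-0.16,0.005],
  [0.01,-0.16,0.005],
  [0.01,-0.16,0.005],
], yaw=[0,0,0,0,0,0,0,0])

```text
time: 28.8
eef_pos: [460.7, 101.9, 236.0]
eef_rot: [-2.202, -2.203, 0.002]
force: [-0.4, 0.4, -1.8]
grip_width: 65.9
```

carry_out([
  [0.01,-0.16,0.005],
  [0.01,-0.16,0.005],
  [0.01,-0.16,0.005],
  [0.01,-0.16,0.005],
  [0.01,-0.16,0.005],
  [0.01,-0.16,0.005],
  [0.01,-0.16,0.005],
  [0.01,-0.16,0.005],
], yaw=[0,0,0,0,0,0,0,0])

```text
time: 29.6
eef_pos: [465.8, -168.4, 236.4]
eef_rot: [-2.195, -2.192, 0.019]
force: [0.6, 1.1, -2.3]
grip_width: 66.0
```

carry_out([
  [0,-0.12,0],
  [0,-0.08,0],
  [0,0,0],
  [0,0,0],
  [0,0,0],
  [0,0,0],
  [0,0,0],
  [0,0,0],
], yaw=[0,0,0,0,0,0,0,0])

```text
time: 30.4
eef_pos: [459.6, -211.5, 231.4]
eef_rot: [-2.192, -2.181, 0.025]
force: [-0.3, 0.7, -2.7]
grip_width: 65.5
```

```bash
sed -i 's/(w\[...,1\]>200)&(w\[...,1\]<420)/(abs(w[...,1]-p[1])<110)/' tilt.py; python3 tilt.py
```

```text
30.4 [ 459.6 -211.5  231.4] toolY -0.3 f [-0.3  0.7 -2.7] 65.5 j6 -0.45
110 9 [-227. -214. -202.]
120 12 [-225. -216. -197.]
150 31 [-242. -240. -238.]
160 83 [-245. -243. -240.]
170 80 [-248. -246. -244.]
180 83 [-251. -249. -247.]
190 88 [-255. -252. -250.]
```

carry_out([
  [0.06,-0.03,-0.05],
  [0.06,-0.03,-0.1],
  [0,0,-0.12],
  [0,0,-0.12],
  [0,0,-0.07],
  [0,0,-0.02],
  [0,0,0],
  [0,0,0],
], yaw=[0,0,0,0,0,0,0,0])

```text
time: 31.25
eef_pos: [487.2, -222.9, 134.8]
eef_rot: [-2.192, -2.189, 0.022]
force: [-0.7, -0.3, -2.2]
grip_width: 66.0
```

carry_out([
  [0,0,0],
  [0,0,0],
  [0,0,0],
  [0,0,0],
  [0,0,0],
  [0,0,0],
  [0,0,0],
  [0,0,0],
], yaw=[0,0,0,0,0,0,0,0])

```text
time: 32.05
eef_pos: [488.8, -223.7, 137.9]
eef_rot: [-2.196, -2.192, 0.019]
force: [0.8, -0.1, -2.6]
grip_width: 65.6
```

```bash
python3 tilt.py
```

```text
32.05 [ 488.8 -223.7  137.9] toolY -0.1 f [ 0.8 -0.1 -2.6] 65.6 j6 -0.45
10 5 [-304. -284. -233.]
60 44 [-255. -254. -252.]
70 66 [-259. -257. -254.]
80 64 [-262. -260. -258.]
90 70 [-265. -263. -261.]
100 73 [-268. -266. -264.]
110 67 [-272. -269. -267.]
120 79 [-274. -272. -271.]
130 97 [-277. -275. -272.]
140 328 [-275. -259. -243.]
150 238 [-246. -232. -220.]
```

carry_out([
  [0,0,-0.02],
  [0,0,-0.02],
  [0,0,-0.01],
  [0,0,-0.01],
  [0,0,-0.01],
  [0,0,-0.005],
  [0,0,0],
  [0,0,0],
], yaw=[0,0,0,0,0,0,0,0], squeeze=10)

```text
time: 32.9
eef_pos: [489.1, -224.4, 127.8]
eef_rot: [-2.196, -2.194, 0.02]
force: [-1.1, 0.5, 1.2]
grip_width: 65.8
```

carry_out([
  [0,-0.02,-0.005],
  [0,-0.03,0],
  [0,-0.03,-0.005],
  [0,-0.03,-0.005],
  [0,-0.03,-0.005],
  [0,-0.03,-0.01],
  [0,-0.02,-0.01],
  [0,0,0],
], yaw=[0,0,0,0,0,0,0,0], squeeze=6)

```text
time: 33.7
eef_pos: [489.0, -266.8, 119.9]
eef_rot: [-2.196, -2.195, 0.022]
force: [-1.2, -1.1, 3.9]
grip_width: 66.4
```

```bash
python3 tilt.py
```

```text
33.7 [ 489.  -266.8  119.9] toolY -0.0 f [-1.2 -1.1  3.9] 66.4 j6 -0.51
10 7 [-355. -342. -272.]
50 32 [-274. -271. -268.]
60 34 [-280. -278. -274.]
70 35 [-288. -286. -282.]
80 35 [-295. -293. -290.]
90 39 [-303. -300. -297.]
100 32 [-310. -307. -304.]
110 136 [-314. -311. -306.]
120 219 [-308. -301. -293.]
130 218 [-294. -286. -279.]
140 196 [-280. -272. -266.]
150 7 [-270. -267. -266.]
```

The tilt is down to 54°, so the drag works. I'll continue along the arc.

carry_out([
  [0,-0.03,-0.01],
  [0,-0.035,-0.01],
  [0,-0.035,-0.01],
  [0,-0.035,-0.015],
  [0,-0.035,-0.02],
  [0,-0.03,-0.02],
  [0,-0.03,-0.025],
  [0,0,0],
], yaw=[0,0,0,0,0,0,0,0])

```text
time: 34.55
eef_pos: [488.4, -316.5, 94.2]
eef_rot: [-2.195, -2.194, 0.022]
force: [-0.9, -0.5, 0.8]
grip_width: 65.9
```

```bash
python3 tilt.py
```

```text
34.55 [ 488.4 -316.5   94.2] toolY -0.0 f [-0.9 -0.5  0.8] 65.9 j6 -0.59
10 4 [-382. -327. -311.]
40 43 [-232. -228. -224.]
50 12 [-233. -229. -228.]
60 4 [-351. -351. -350.]
70 132 [-353. -350. -346.]
80 158 [-349. -345. -340.]
90 278 [-342. -336. -266.]
100 162 [-339. -334. -329.]
110 152 [-332. -329. -325.]
120 76 [-329. -325. -322.]
```

carry_out([
  [0,-0.03,-0.025],
  [0,-0.03,-0.03],
  [0,-0.03,-0.035],
  [0,-0.025,-0.035],
  [0,-0.02,-0.035],
  [0,-0.02,-0.03],
  [0,-0.01,-0.03],
  [0,0,0],
], yaw=[0,0,0,0,0,0,0,0])

```text
time: 35.4
eef_pos: [488.5, -351.5, 46.1]
eef_rot: [-2.194, -2.194, 0.022]
force: [-0.1, -0.0, -0.1]
grip_width: 66.4
```

```bash
python3 tilt.py
```

```text
35.4 [ 488.5 -351.5   46.1] toolY -0.0 f [-0.1 -0.  -0.1] 66.4 j6 -0.63
10 262 [-368. -295. -281.]
20 208 [-368. -281. -272.]
30 105 [-369. -367. -365.]
40 115 [-369. -367. -257.]
50 98 [-369. -367. -365.]
60 116 [-369. -367. -363.]
70 119 [-367. -305. -296.]
```

The rear face is vertical, so I'll release.

carry_out([
  [0,0,0],
  [0,0,0],
  [0,0,0],
  [0,0,0],
  [0,0,0],
  [0,0,0],
  [0,0,0],
  [0,0,0],
], yaw=[0,0,0,0,0,0,0,0], gripper=1)

```text
time: 36.25
eef_pos: [489.9, -351.3, 47.8]
eef_rot: [-2.196, -2.197, 0.02]
force: [-0.2, 1.1, -0.2]
grip_width: 87.9
```

carry_out([
  [0,0,0.05],
  [0,0,0.1],
  [0,0,0.15],
  [0,0,0.15],
  [0,0,0.15],
  [0,0,0.1],
  [-0.1,0,0.05],
  [-0.15,0,0],
], yaw=[0,0,0,0,0,0,0,0])

```text
time: 37.05
eef_pos: [440.9, -351.0, 208.2]
eef_rot: [-2.196, -2.202, 0.019]
force: [-0.2, -0.1, -0.4]
grip_width: 87.7
```

carry_out([
  [-0.15,0,0],
  [-0.15,0,0],
  [-0.1,0,0],
  [0,0,0],
  [0,0,0],
  [0,0,0],
  [0,0,0],
  [0,0,0],
], yaw=[0,0,0,0,0,0,0,0])

```text
time: 37.85
eef_pos: [358.4, -351.3, 213.7]
eef_rot: [-2.201, -2.206, 0.019]
force: [-0.3, 0.7, 0.2]
grip_width: 87.5
```

Run:
```python
from h import *
st(); c=read_camera("top"); save(c,"t9.png",(100,130,470,300),2.1)
w=world(c); v,u=np.mgrid[0:420,0:560]; m=(u>365)&(u<450)&(v>195)&(v<245)&(w[...,2]>55)&(w[...,2]<72)&(w[...,0]>440)
print(cv2.minAreaRect(w[m][:,:2].astype(np.float32)),np.percentile(w[m][:,2],[5,50,95]))
for d in silhouettes("top","roller1"): print(round(d["score"],2),np.round(d["point"]),np.nanmedian(w[d["region"]],0).round())
```

```text
37.85 [ 358.4 -351.3  213.7] toolY 0.1 f [-0.3  0.7  0.2] 87.5 j6 -0.79
((489.3778076171875, -300.5741271972656), (66.05156707763672, 132.3658905029297), 0.8709450960159302) [56.61264111 63.3187949  68.55719484]
0.82 [286. 280.] [355.   2.  28.]
0.74 [197. 167.] [643. 237.  28.]
0.69 [128. 243.] [459. 411.  33.]
0.5 [327. 275.] [363. -92.  28.]
```

View pics/t9.png

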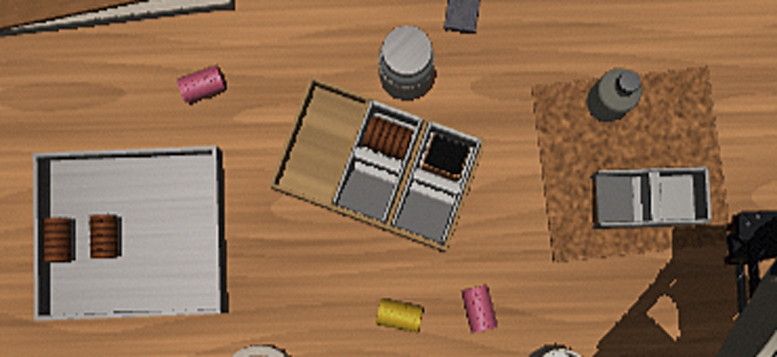

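Both rollers lie in the tray at (58,240) and (104,236). The empty bin is upright on the mat at (652,198), and the neighbours, jar and bottle are unmoved. One quick check that everything is at rest, then I'll hand in.

Run:
```python
from h import *
a=read_camera("top")["img"].astype(int)
for _ in range(9): b=read_camera("top")["img"].astype(int)
d=abs(a-b).max(2); print("tray diff",(d[195:290,110:215]>60).sum(),"bin diff",(d[200:240,380:445]>60).sum())
f=cv2.cvtColor(b.astype(np.uint8),cv2.COLOR_RGB2HSV)[195:285,112:205]; m=(f[...,1]>110)
n,l,s,c=cv2.connectedComponentsWithStats(m.astype(np.uint8))
for i in range(1,n):
    if s[i,4]>60: print((ray(read_camera("top"),112+c[i][0],195+c[i][1],30)-[460,320,5]).round(0))
st(); hand_in()
```

```text
tray diff 0 bin diff 0
[22. 43. 25.]
[-2. 36. 25.]
[-5. 92. 25.]
38.6 [ 357.7 -351.3  213.7] toolY 0.1 f [-0.2 -0.2  0.1] 88.1 j6 -0.79
the job is handed in; nothing more can be done
```

The task is done and handed in at about 39 s of the 69 s allowed. The hand-in reports no verdict, so what follows rests on my own last checks.

- **Lift and first placing:** I lifted the two-roller bin straight up by its bar and stood it on the mat. I let go with both rollers still in it.
- **Pouring:** I took it again by its side walls near the rear and lowered it into the tray. With a light grip it pivoted on its front edge to about 71°, and both rollers rolled out.
- **Return:** I carried the empty bin back to the mat and eased it upright by dragging its front edge on the cork. Then I released it and backed the arm away.

Last checks:
- **Rollers:** they lie in the tray about (-2, +36) and (-5, +92) mm from its centre. Nothing moved between two pictures taken about half a second apart.
- **Bin:** it is upright and released, with its centre about (-45, -11) mm from the mat's centre along world x and y (the mat is turned about 5°).
- **Other things:** in the last picture the neighbour bins, jar and bottle look unmoved.

**Oddities:**
- The bin touched the tray wall at about 6 N on the first lowering, so I raised it and shifted it forward.
- The final colour check in the tray showed a third spot at about (22, 43) mm. I took it for an edge piece of one roller, since the picture showed only two.

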